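# Raise the lathe's tool rest to centre height

### The job

The tool rest of the wood lathe sits too low. Swing the red-balled clamp lever on its holder down, to about level, to free the post, then take the rest by its bar and draw it straight up in its socket, gently and without wrenching it against the bore, until its top edge is level with the point of the tailstock's centre. Finish still holding it there with the post well inside the socket and the lever left loose, so that I can tighten the clamp; leave the gouge, the tin and the vase where they lie.

Things in the scene. Friction and masses are not known exactly. Their poses are not given: they have to be found in the camera images.
- lathe: midi wood lathe fixed on the bench, blue-grey castings: headstock and a half-turned bowl at its left (+y) end, tailstock at the right. Origin on the bench below the lathe axis; y runs along the lathe to the headstock, x away from the robot. Bed top 100 mm, lathe axis 250 mm above the origin.
- centre_point (a point): the sharp tip of the steel cone (live centre) that the tailstock, the small upright casting at the right-hand (-y) end of the lathe, holds towards the bowl; the lathe axis runs level through it, 150 mm above the bed top
- banjo: the tool rest's holder, a blue-grey casting fixed across the lathe bed; its socket is a round upright sleeve 52 mm across and 75 mm tall with a through bore of 26.5 mm. Origin on the bore's axis at bed-top height, 65 mm below the socket's top; x points from the robot's side to the lathe axis, z up.
- socket_top (a point): centre of the bore's mouth on the socket's top; axes as the banjo's
- tool_rest: tool rest, one loose steel T of 0.5 to 0.85 kg: a level bar on a round post 25 mm across and 105 mm long that hangs in the bore. A shoulder 38 mm across and 8 mm thick on top of the post lies on the socket's top at the start. Origin on the post's axis under the shoulder; x across the bar, y along it, z up. It can turn about its post; freed and not held, it drops back down.
- rest_edge (a point): middle of the rest's top edge, over the post, 45 mm above the shoulder's underside; axes as the rest's. The bar is 156 mm long and 12 mm thick with upright parallel sides, a 12 mm round rod forming its top edge. At the middle (70 mm of the length) the sides reach down 37 mm from the edge to the shoulder; elsewhere 23 mm. It can be pinched there across its thickness from above.
- lever_pivot (a point): fixed point on the clamp screw's axis, which runs along the banjo's x: 57 mm from the bore's axis on the side away from the lathe, 25 mm below the socket's top. The lever's ball swings round this point.
- lever_ball (a point): centre of the red ball, 24 mm across, at the end of the clamp lever, 75 mm from lever_pivot. It swings in the upright plane through lever_pivot along the banjo's y: clamped it stands up and leans to the banjo's +y side, and it swings down to that side.
- clamp_lever (a joint): angle of the clamp lever in rad: at 0 it is tight and points 65 degrees above level; it grows as the lever is swung down, to its stop at 1.1, where it is level. It moves stiffly, needs about 4 N at the ball, and stays where it is left. Up to about 0.45 the clamp grips the post; from 0.85 it is loose.
- gouge_mid (a point): turning gouge lying on the bench, 415 mm long, 30 mm thick, wooden handle and steel blade; point 200 mm from the handle's end, 15 mm up; x points to the blade
- tin_mid (a point): round wax tin with a green lid on the bench, 79 mm across, 37 mm tall; its centre
- vase_mid (a point): small turned maple vase standing on the bench, 80 mm across, 100 mm tall; its centre
Things that resemble listed ones, but are neither listed nor needed, are in the scene too. What is meant by the tool_rest is not blue or orange, and is the larger of those in its own colour.

How it is judged:
On the way, in this order (a step that is already met when the one before it is completed fails the run):
1. the clamp lever is swung down, loose, with the rest still down (value of joint clamp_lever above 0.85 rad and z of rest_edge in the frame of socket_top below 0.052 m), for 0.2 s.
2. the rest is being drawn up in its socket by the gripper (z of rest_edge in the frame of socket_top above 0.057 m and contact force between the fingers and tool_rest above 3 N and horizontal distance between rest_edge and socket_top below 0.006 m), for 0.2 s.
At the end, for the whole second after the job is handed in: The rest's top edge is within 5 mm of the height of the tailstock centre's point, upright (within 0.05 rad) over its socket (within 6 mm), held still in the fingers and carried by nothing else, pressing on the bore with less than 10 N, the clamp lever still loose (above 0.8 rad) (z of rest_edge in the frame of centre_point between -0.005 and 0.005 m and horizontal distance between rest_edge and socket_top below 0.006 m and angle between rest_edge's own z axis and vertical below 0.05 rad and value of joint clamp_lever above 0.8 rad and contact force between the fingers and tool_rest above 3 N and contact force between tool_rest and lathe below 0.5 N and contact force between tool_rest and banjo below 10 N and linear speed of tool_rest below 0.01 m/s); the arm keeps its last pose, push and grip.
It fails at once if the rest is dragged up by more than 6 mm while the clamp still grips (value of joint clamp_lever below 0.5 rad and z of rest_edge in the frame of socket_top above 0.051 m).
It fails at once if the rest is wrenched against its bore with more than 35 N as it is drawn up (more than 4 mm up) (z of rest_edge in the frame of socket_top above 0.049 m and contact force between tool_rest and banjo above 35 N).
It fails at once if the post comes out by more than 60 mm of its 105 mm (z of rest_edge in the frame of socket_top above 0.105 m).
It fails at once if the gouge, the tin or the vase is moved more than 3 cm (distance of any of gouge_mid, tin_mid, vase_mid from where it was at the start of the episode above 0.03 m).
It also fails if it takes over 48 s, if anything falls off the work surface, if the arm or the gripper's body presses on something with over 40 N, if the wrist force passes 120 N, or if a joint passes its speed limit or range.

### The arm

A 6-joint arm with a two-finger parallel gripper is mounted at the origin on the work surface. World frame = base frame: x ahead of the robot, y to its left, z up, the work surface at z = 0. Lengths are in m, angles in rad, forces in N, time in s.
With the tool pointing down it reaches from about 0.3 to 0.875 m from the base axis. Payload 6.4 kg.
Tool frame: the origin (TCP) lies at the centre of the arm's flange, where the gripper is bolted on; the fingertips stand 173 mm ahead of it and the grasp point (between the pads) lies ctrl.grip_point_offset ahead of it (ctrl.grip_point_offset is the distance from the TCP to the grasp point, in m); z points along the fingers, y is the direction in which the jaws open and shut (so a half turn about z gives the same grasp; the last joint's range is limited). The gripper opens to 85 mm and grips with 20 to 120 N. Pads are 22 mm wide; open, the fingers measure 114 mm over their backs; the gripper's body (76 mm by 85 mm) begins 54 mm behind the grasp point. The pads swing forward as they close: fully open they stand 13 mm farther back than shut.
Start: joints at [0.999, 0.181, 1.607, -0, 1.354, -0.206], TCP at [0.206, 0.537, 0.405] pointing down, gripper open.
Joint ranges: [-2.99, 2.99], [-0.89, 2.07], [0.3, 2.58], [-1.14, 4.28], [0, 2.63], [-3.12, 3.12]. Speed limits (rad/s): [2.57, 2.57, 3.01, 3.14, 3.14, 3.14].

### API

Orientations are given as a unit quaternion [w, x, y, z].
In Python, from bench import ctrl, cams, boxes_of, landmark_of gives the robot as it stands.
- The arm moves only by the shell command python3 -m handwheel 'ROWS'. ROWS is JSON, a list of rows, each an object with "offset": the shift along the tool's x, y, z in m, a list of three; "spin": the turn about the tool's z in degrees; "grip": the opening, from 0 (shut) to 1 (fully open). A call has 1 to 20 rows; each row is the pose to reach, as a shift and turn from the pose commanded when the call began, along the tool's axes at that moment; what a row does not reach only later rows make up. A row lasts 1/8 s, in which the tool goes at most 62.5 mm and 10.7 degrees, less where a joint would pass 70% of its speed; a pose out of reach is approached as far as the arm can. A call with a gripper value outside its range is refused whole. The fingers move at their own pace and stop on an object; the grip force is fixed at half the most. Time passes only in rows, so rows that repeat a pose let the fingers close. It gives the time, the measured TCP pose, the force and the opening at its end, in the units of the state.
- ctrl.get_obs(): the state, without advancing time (a new reading comes with each control period).
- cams.camera(name): name is "scene" or "top" or "wrist"; returns a dict with "color" (400x640x3 uint8, red, green, blue), "camera_matrix" (3x3 intrinsics, pixels), "view" (4x4, takes a point from world to camera coordinates); the wrist camera has in their place "tool_from_camera" (4x4, takes a point from camera to tool coordinates, whose origin is the TCP and whose axes are the flange's). Camera axes: x right, y up, looking along -z (the intrinsics and any distortion apply to the point x, -y, -z); pixel columns grow to the right and rows downward; lengths in m; the calibration is good to about 2 mm. A picture is of the moment at which its call begins: read the wrist's pose just before it. There is no depth.
- ctrl.hand_in(): hands the job in, once; it reports no verdict.
Trained networks look in a picture, given as the dict that the camera call returned (one of the last four; its "shot" number tells which), for a name from the list of things; names that differ only in an ending like _2 or _b are one class to them, and where a whole thing is asked for, a point or a joint stands for the part that bears it (a point fixed in the world has none). Each returns a list of dicts, best first, with "confidence" (0 to 1); they miss things now and then, are a little off and sometimes report something else, mostly with a low value. They report only what shows in the picture. A call takes as long as a camera call. They do not tell look-alikes from the thing itself.
- boxes_of(picture, thing): "uv" ([column, row] in pixels, amid what is visible of it).
- landmark_of(picture, thing): "uv" ([column, row] in pixels: a listed point, or the origin of a listed thing).
The state is a dict: "time_s": time; "q": joint angles; "dq": joint speeds; "joint_efforts": joint torques, N m; "eef_pos": TCP position; "eef_rot": TCP orientation; "wrist_force": force on the tool from outside, world axes, zero at the start; "torque": the same for the moment, N m; "opening": opening from 0.0 (shut) to 1.0 (fully open).
Only numpy, scipy, OpenCV 4.12 (cv2) and the standard library are available. Lean on these libraries where they do the work, as an engineer would, in place of code of your own. Each camera call takes 0.05 s, during which the arm holds its last target.

## Working session

There is one attempt and no reset: what is moved stays moved. The work goes in short steps, Python scripts to look and compute and a shell command to move; the robot and the scene stay as the last step left them, time stands still between calls to the robot, and variables do not carry over. Pictures are saved under pics/ and viewed, and the job is handed in when it is done.

```bash
ls; mkdir -p pics; cat > h.py <<'E'
import numpy as np,cv2
from bench import ctrl,cams,boxes_of,landmark_of
from scipy.spatial.transform import Rotation as R
def tool():
    o=ctrl.get_obs();T=np.eye(4);q=o["eef_rot"];T[:3,:3]=R.from_quat([q[1],q[2],q[3],q[0]]).as_matrix();T[:3,3]=o["eef_pos"];return T
def shot(n,save=None):
    T=tool();p=cams.camera(n)
    p["V"]=np.array(p["view"]) if "view" in p else np.linalg.inv(T@np.array(p["tool_from_camera"]))
    if save: cv2.imwrite("pics/"+save,p["color"][:,:,::-1])
    return p
def ray(p,uv):
    K=np.array(p["camera_matrix"]);C=np.linalg.inv(p["V"])
    d=np.linalg.inv(K)@[uv[0],uv[1],1];d=C[:3,:3]@[d[0],-d[1],-d[2]]
    return C[:3,3],d/np.linalg.norm(d)
def atz(p,uv,z):
    c,d=ray(p,uv);return c+d*(z-c[2])/d[2]
def proj(p,X):
    c=p["V"]@[*X,1];K=np.array(p["camera_matrix"]);u=K@[c[0],-c[1],-c[2]];return u[:2]/u[2]
def tri(obs):
    A=0;b=0
    for p,uv in obs:
        c,d=ray(p,uv);M=np.eye(3)-np.outer(d,d);A=A+M;b=b+M@c
    X=np.linalg.solve(A,b)
    return X,[np.round(proj(p,X)-uv,1) for p,uv in obs]
E
python3 - <<'E'
from h import *
P={n:shot(n,n+"0.png") for n in["scene","top","wrist"]}
print(ctrl.get_obs(),ctrl.grip_point_offset, [k for k in P["top"]])
for n in["scene","top","wrist"]:
    for t in["centre_point","socket_top","rest_edge","lever_pivot","lever_ball","lathe","tool_rest","gouge_mid","tin_mid","vase_mid"]:
        print(n,t,[(np.round(d["uv"]).tolist(),round(d["confidence"],2)) for d in landmark_of(P[n],t)][:4])
E
```

```text
pics
{'time_s': 0.15, 'q': array([ 9.98696861e-01,  1.81378943e-01,  1.60772421e+00, -2.85157398e-05,
        1.35381002e+00, -2.06321248e-01]), 'dq': array([-0.00097085, -0.00345919, -0.00119768,  0.00096532, -0.00031586,
       -0.0003226 ]), 'joint_efforts': array([ 1.01147503e-03, -4.45265937e+01, -3.51692104e+01, -2.41083399e-04,
        5.89574338e-03,  1.41892642e-06]), 'eef_pos': array([0.20556507, 0.53681005, 0.4040123 ]), 'eef_rot': array([-2.37658827e-04,  1.81868187e-01,  9.83322697e-01, -6.16156774e-04]), 'wrist_force': array([-0.1225491 , -0.24856112,  0.04667132]), 'torque': array([ 0.05101868,  0.03707106, -0.00298623]), 'opening': 0.9987757010110729} 0.1547 ['color', 'camera_matrix', 'view', 'shot', 'V']
scene centre_point [([252.0, 166.0], 0.91)]
scene socket_top [([302.0, 190.0], 0.61), ([299.0, 201.0], 0.48)]
scene rest_edge [([348.0, 160.0], 0.84), ([301.0, 181.0], 0.61), ([340.0, 220.0], 0.6), ([293.0, 170.0], 0.5)]
scene lever_pivot [([315.0, 186.0], 0.96)]
scene lever_ball [([318.0, 184.0], 0.52)]
scene lathe []
scene tool_rest [([299.0, 189.0], 0.77), ([351.0
[... 348 characters left out ...]
8), ([389.0, 193.0], 0.76), ([282.0, 202.0], 0.73), ([337.0, 167.0], 0.71)]
top lever_pivot [([333.0, 168.0], 0.58), ([337.0, 189.0], 0.57)]
top lever_ball [([324.0, 190.0], 0.71), ([336.0, 166.0], 0.21)]
top lathe [([305.0, 144.0], 0.73), ([330.0, 171.0], 0.42)]
top tool_rest [([353.0, 251.0], 0.74), ([332.0, 167.0], 0.69), ([386.0, 191.0], 0.66), ([285.0, 204.0], 0.57)]
top gouge_mid [([426.0, 268.0], 0.65)]
top tin_mid [([158.0, 260.0], 0.81)]
top vase_mid [([224.0, 260.0], 0.56)]
wrist centre_point []
wrist socket_top []
wrist rest_edge []
wrist lever_pivot []
wrist lever_ball []
wrist lathe []
wrist tool_rest []
wrist gouge_mid []
wrist tin_mid [([256.0, 295.0], 0.92)]
wrist vase_mid []
```

View pics/scene0.png

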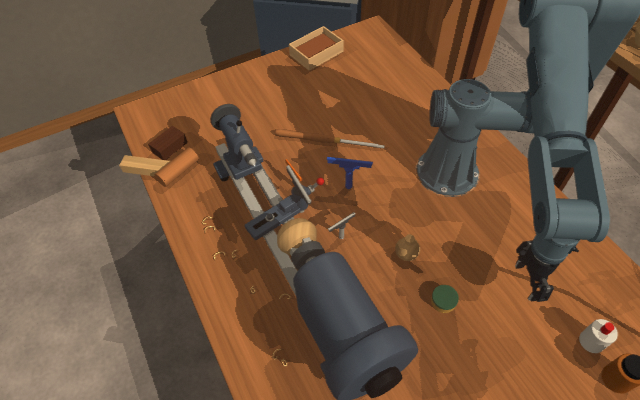

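View pics/top0.png

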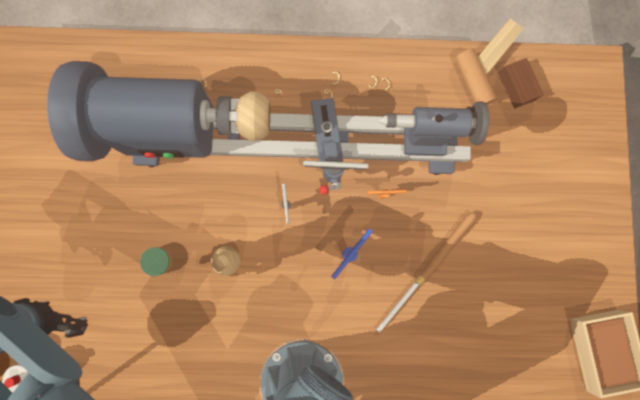

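View pics/wrist0.png

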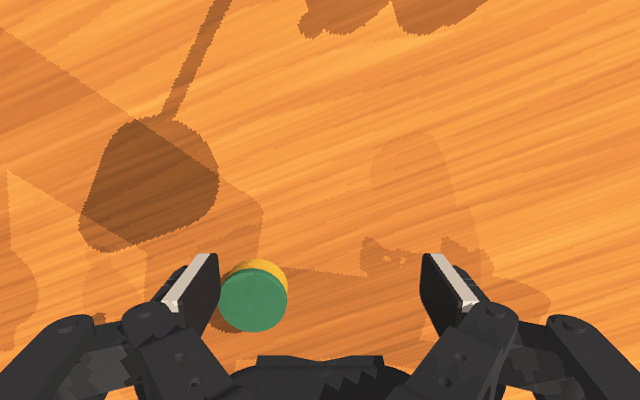

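```bash
python3 - <<'E'
from h import *
S=shot("scene");T=shot("top");
for n,p in(("s",S),("t",T)):
    c=p["color"][140:260,240:400] if n=="s" else p["color"][90:240,230:430]
    cv2.imwrite(f"pics/{n}crop.png",cv2.resize(c[:,:,::-1],None,fx=4 if n=="t" else 5,fy=4 if n=="t" else 5,interpolation=cv2.INTER_CUBIC)[:600,:800])
    print(np.round(np.linalg.inv(p["V"])[:3,3],3), np.round(p["camera_matrix"]).tolist())
for nm,a,b in [("centre",(252,166),(376,123)),("edge",(293,170),(337,167)),("edge",(301,181),(337,167)),("ball",(318,184),(324,190)),("piv",(315,186),(337,189)),("sock",(299,201),(335,171)),("sock",(302,190),(335,171)),("gouge",(325,135),(426,268)),("vase",(406,246),(224,260)),("tin",(444,299),(158,260))]:
    X,r=tri([(S,a),(T,b)]);print(nm,np.round(X,3),r)
E
```

```text
[0.92  0.799 1.432] [[494.0, 0.0, 327.0], [0.0, 494.0, 195.0], [0.0, 0.0, 1.0]]
[0.346 0.018 1.33 ] [[468.0, 0.0, 310.0], [0.0, 468.0, 201.0], [0.0, 0.0, 1.0]]
centre [ 0.668 -0.166  0.25 ] [array([2.3, 0.7]), array([ 2. , -2.5])]
edge [ 0.563 -0.077  0.261] [array([4.5, 1. ]), array([ 3.6, -4.8])]
edge [ 0.559 -0.072  0.215] [array([-0.5, -0.1]), array([-0.4,  0.5])]
ball [ 0.508 -0.045  0.196] [array([1. , 0.2]), array([ 0.8, -1. ])]
piv [ 0.512 -0.076  0.154] [array([-1.1, -0.2]), array([-0.9,  1.2])]
sock [ 0.569 -0.076  0.109] [array([-0.1, -0. ]), array([-0.1,  0.1])]
sock [ 0.558 -0.071  0.168] [array([-0.3, -0.1]), array([-0.3,  0.3])]
gouge [ 0.323 -0.338  0.046] [array([1.6, 0.3]), array([ 1.4, -1.8])]
vase [0.332 0.214 0.051] [array([1.2, 0. ]), array([ 0.9, -1.1])]
tin [0.323 0.406 0.011] [array([-0.6, -0. ]), array([-0.4,  0.5])]
```

View pics/scrop.png

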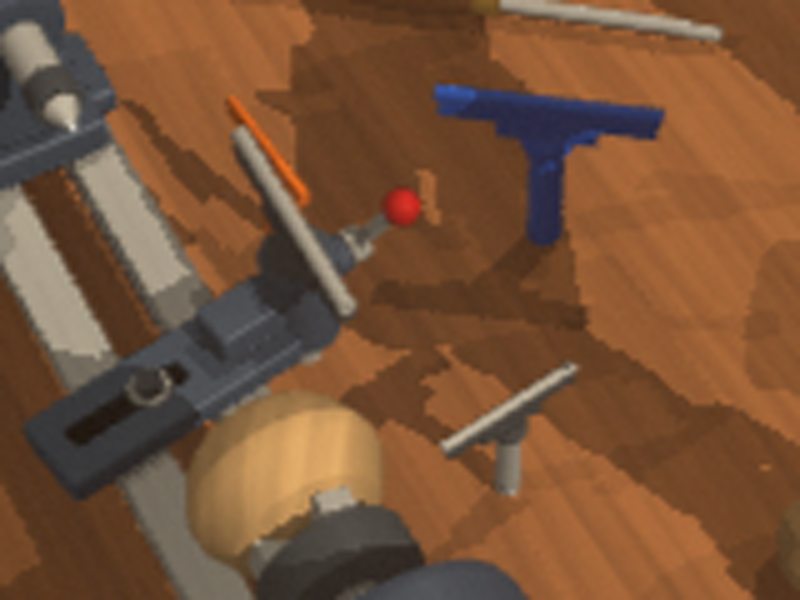

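View pics/tcrop.png

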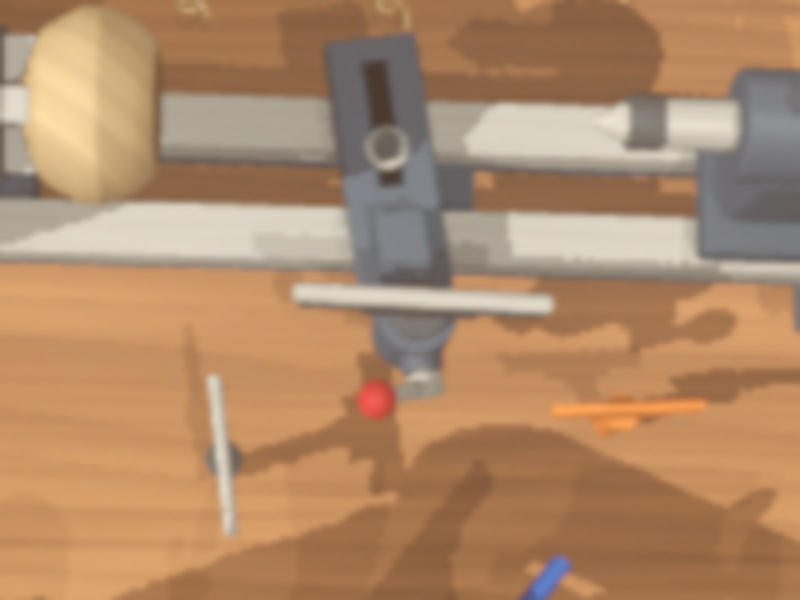

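```bash
python3 - <<'E'
from h import *
S=shot("scene");T=shot("top")
a=atz(T,(304.2,163),.205);b=atz(T,(367.5,166),.205);print(a,b,np.linalg.norm(a-b),(a+b)/2,np.degrees(np.arctan2(*(a-b)[:2])))
s=lambda x,y:(240+x/5,140+y/5); t=lambda x,y:(230+x/4,90+y/4)
a=atz(S,s(240,134),.205);b=atz(S,s(348,308),.205);print(a,b,np.linalg.norm(a-b),(a+b)/2,np.degrees(np.arctan2(*(b-a)[:2])))
print("ball",tri([(S,s(402,207)),(T,t(376,399))]),atz(T,t(376,399),.208),atz(S,s(402,207),.208))
print("tip",tri([(S,s(71,130)),(T,t(600,124))]),atz(T,t(600,124),.25))
# banjo axis from slot centre line, edges
for z in(.11,.13):
  c=atz(T,t(375,62),z);d=atz(T,t(391,184),z);print("slot",np.degrees(np.arctan2(c[1]-d[1],c[0]-d[0])))
# bed
c=atz(T,t(0,200),.1);d=atz(T,t(700,215),.1);print("bed",np.degrees(np.arctan2(*(c-d)[:2])))
print(R.from_matrix(tool()[:3,:3]).as_euler("ZYX",degrees=True),tool()[:3,:3].round(3), np.round(cams.camera("wrist")["tool_from_camera"],3).tolist())
E
```

```text
[0.56979298 0.00707915 0.205     ] [ 0.56640458 -0.14822798  0.205     ] 0.15534408384869738 [ 0.56809878 -0.07057441  0.205     ] 1.2498472199583999
[ 0.56489185 -0.1489259   0.205     ] [0.56760842 0.00590891 0.205     ] 0.15485863756024457 [ 0.56625013 -0.0715085   0.205     ] 1.0051493487217535
ball (array([ 0.5042343 , -0.04225442,  0.21047843]), [array([0., 0.]), array([ 0., -0.])]) [ 0.50456172 -0.0423702   0.208     ] [ 0.50341237 -0.04398081  0.208     ]
tip (array([ 0.66752632, -0.17080779,  0.24775277]), [array([-0.1, -0. ]), array([-0.1,  0.2])]) [ 0.66724588 -0.17071429  0.25      ]
slot 8.280709364304538
slot 8.280709364304538
bed -0.32419046811645147
[ 1.59041871e+02 -2.67313038e-04 -1.79998431e+02] [[-0.934  0.358 -0.   ]
 [ 0.358  0.934 -0.   ]
 [ 0.    -0.    -1.   ]] [[-0.0, 0.959, 0.282, 0.072], [1.0, 0.001, -0.001, -0.001], [-0.002, 0.282, -0.959, 0.031], [0.0, 0.0, 0.0, 1.0]]
```

```bash
python3 -m handwheel '[{"offset":[0,0,-0.06],"spin":-10,"grip":0},{"offset":[-0.486,-0.435,-0.08],"spin":-21,"grip":0},{"offset":[-0.486,-0.435,-0.08],"spin":-21,"grip":0},{"offset":[-0.486,-0.435,-0.08],"spin":-21,"grip":0},{"offset":[-0.486,-0.435,-0.08],"spin":-21,"grip":0},{"offset":[-0.486,-0.435,-0.08],"spin":-21,"grip":0},{"offset":[-0.486,-0.435,-0.08],"spin":-21,"grip":0},{"offset":[-0.486,-0.435,-0.08],"spin":-21,"grip":0},{"offset":[-0.486,-0.435,-0.08],"spin":-21,"grip":0},{"offset":[-0.486,-0.435,-0.08],"spin":-21,"grip":0},{"offset":[-0.486,-0.435,-0.08],"spin":-21,"grip":0},{"offset":[-0.486,-0.435,-0.08],"spin":-21,"grip":0},{"offset":[-0.486,-0.435,-0.08],"spin":-21,"grip":0},{"offset":[-0.486,-0.435,-0.08],"spin":-21,"grip":0},{"offset":[-0.486,-0.435,-0.08],"spin":-21,"grip":0}]'
python3 - <<'E'
from h import *
W=shot("wrist","w1.png");print(tool().round(4))
for t in["rest_edge","lever_pivot","lever_ball","socket_top","centre_point"]:
    print(t,[(np.round(d["uv"],1).tolist(),round(d["confidence"],2)) for d in landmark_of(W,t)][:4])
print(ctrl.get_obs()["q"],ctrl.get_obs()["time_s"])
E
```

```text
time_s: 3.78
eef_pos: [0.5035, -0.0419, 0.4848]
eef_rot: [0.0, -0.001, 1.0, 0.0]
wrist_force: [-0.5, -0.2, -0.3]
opening: 0.002
[[-1.000e+00 -2.400e-03  4.000e-04  5.036e-01]
 [-2.400e-03  1.000e+00  0.000e+00 -4.190e-02]
 [-4.000e-04  0.000e+00 -1.000e+00  4.849e-01]
 [ 0.000e+00  0.000e+00  0.000e+00  1.000e+00]]
rest_edge [([288.6, 276.7], 0.96), ([412.4, 143.6], 0.67), ([159.4, 181.9], 0.57)]
lever_pivot [([278.7, 185.7], 0.58)]
lever_ball [([323.9, 197.4], 0.78)]
socket_top []
centre_point []
[-3.19510424e-01 -3.58026407e-02  1.67603452e+00 -2.10204368e-05
  1.50105756e+00 -1.89183498e+00] 4.075
```

View pics/w1.png

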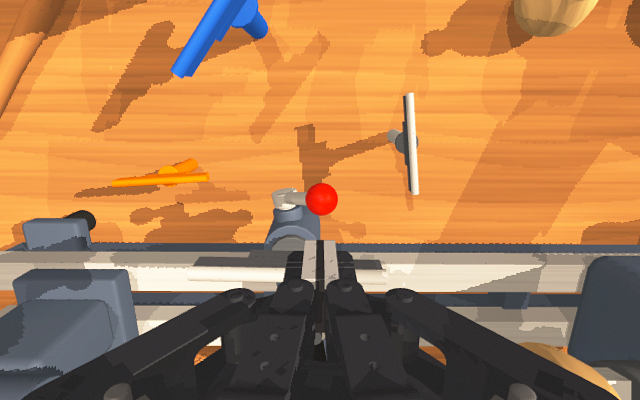

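```bash
python3 - <<'E'
from h import *
W=shot("wrist");print(tool()[:3,3].round(4))
print("ball",atz(W,(322,199),.208).round(4),tri([(W,(322,199)),(shot("top"),(324,189.75)),(shot("scene"),(320.4,181.4))]))
print("pivot",atz(W,(278.7,185.7),.14).round(4))
a=atz(W,(190,275),.21);b=atz(W,(386,272),.21);print(a,b)
print(proj(W,[.567,-.071,.165]),proj(W,[.5035,-.042,.312]))
E
```

```text
[ 0.5038 -0.0427  0.4848]
ball [ 0.5058 -0.0414  0.208 ] (array([ 0.50446472, -0.04178846,  0.21134401]), [array([-0.5, -0.4]), array([-0.2, -0.2]), array([ 0., -0.])])
pivot [ 0.5132 -0.0822  0.14  ]
[ 0.56900885 -0.14716589  0.21      ] [0.5662765  0.01000426 0.21      ]
[289.55966071 248.60340188] [322.55060727 259.77119595]
```

```bash
python3 -m handwheel '[{"offset":[0.001,-0.005,0.04],"spin":0,"grip":0},{"offset":[0.001,-0.005,0.075],"spin":0,"grip":0},{"offset":[0.001,-0.005,0.085],"spin":0,"grip":0},{"offset":[0.001,-0.002,0.090],"spin":0,"grip":0},{"offset":[0.001,0.004,0.095],"spin":0,"grip":0},{"offset":[0.002,0.010,0.100],"spin":0,"grip":0},{"offset":[0.002,0.012,0.103],"spin":0,"grip":0},{"offset":[0.002,0.012,0.103],"spin":0,"grip":0}]'
python3 - <<'E'
from h import *
W=shot("wrist","w2.png");T=shot("top","t2.png");c=T["color"][140:240,270:400];cv2.imwrite("pics/t2c.png",cv2.resize(c[:,:,::-1],None,fx=5,fy=5))
E
```

```text
time_s: 5.22
eef_pos: [0.5026, -0.0306, 0.384]
eef_rot: [0.002, -0.001, 1.0, -0.0]
wrist_force: [0.5, 1.4, 3.2]
opening: 0.002
```

View pics/w2.png

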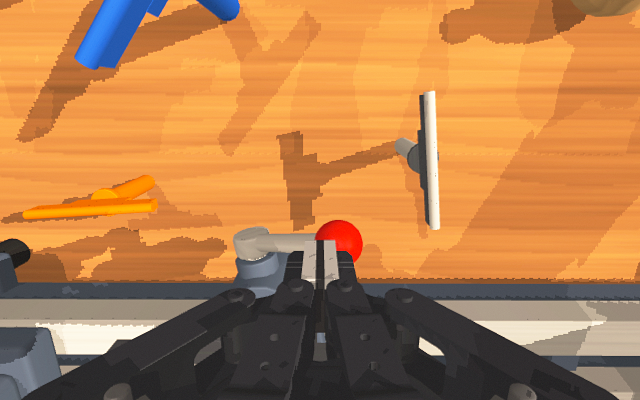

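```bash
python3 -m handwheel '[{"offset":[0.001,0.010,0.006],"spin":0,"grip":0},{"offset":[0.001,0.016,0.012],"spin":0,"grip":0},{"offset":[0.001,0.021,0.019],"spin":0,"grip":0},{"offset":[0.002,0.026,0.026],"spin":0,"grip":0},{"offset":[0.002,0.029,0.033],"spin":0,"grip":0},{"offset":[0.002,0.031,0.038],"spin":0,"grip":0},{"offset":[0.002,0.033,0.043],"spin":0,"grip":0},{"offset":[0.002,0.034,0.048],"spin":0,"grip":0},{"offset":[0.002,0.034,0.052],"spin":0,"grip":0},{"offset":[0.002,0.034,0.052],"spin":0,"grip":0}]'
python3 - <<'E'
from h import *
W=shot("wrist","w3.png");T=shot("top")
print(landmark_of(T,"lever_ball"),landmark_of(W,"lever_ball"))
E
```

```text
time_s: 6.58
eef_pos: [0.5004, 0.0026, 0.3355]
eef_rot: [0.001, -0.001, 1.0, -0.001]
wrist_force: [-22.0, -0.5, 46.5]
opening: -0.001
[] [{'uv': [311.4, 242.6], 'confidence': 0.94}]
```

View pics/w3.png

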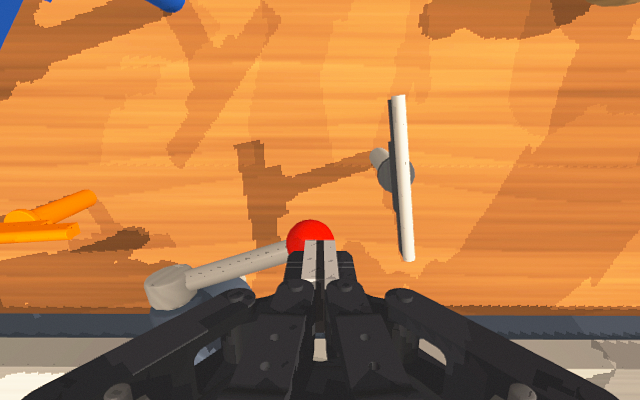

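```bash
python3 -m handwheel '[{"offset":[0.002,0,-0.02],"spin":0,"grip":0},{"offset":[0.002,0,-0.06],"spin":0,"grip":0},{"offset":[0.002,0,-0.10],"spin":0,"grip":0},{"offset":[0.0,0,-0.13],"spin":0,"grip":0},{"offset":[0,0,-0.13],"spin":0,"grip":0}]'
python3 - <<'E'
from h import *
W=shot("wrist","w4.png");T=shot("top","t4.png");S=shot("scene","s4.png")
c=S["color"][140:260,240:400];cv2.imwrite("pics/s4c.png",cv2.resize(c[:,:,::-1],None,fx=5,fy=5))
o=[]
for p in(W,T,S):
  d=landmark_of(p,"lever_ball");print(d[:2])
  if d:o.append((p,d[0]["uv"]))
print(tri(o)); print(ctrl.get_obs()["wrist_force"],tool()[:3,3])
E
```

```text
time_s: 7.4
eef_pos: [0.5005, 0.003, 0.4619]
eef_rot: [0.002, -0.0, 1.0, -0.0]
wrist_force: [0.8, 0.1, -0.2]
opening: -0.002
[{'uv': [315.9, 176.5], 'confidence': 0.61}]
[{'uv': [305.3, 196.6], 'confidence': 0.59}]
[{'uv': [327.8, 201.8], 'confidence': 0.7}]
(array([ 0.49700131, -0.0009069 ,  0.14473305]), [array([-0. ,  1.2]), array([ 1. , -0.9]), array([1.3, 0.3])])
[ 0.0458699  -0.24112594 -0.10056639] [0.49960101 0.00300918 0.45807069]
```

View pics/w4.png

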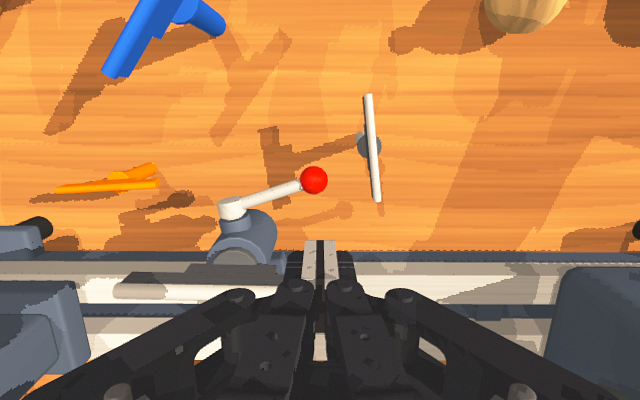

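View pics/s4c.png

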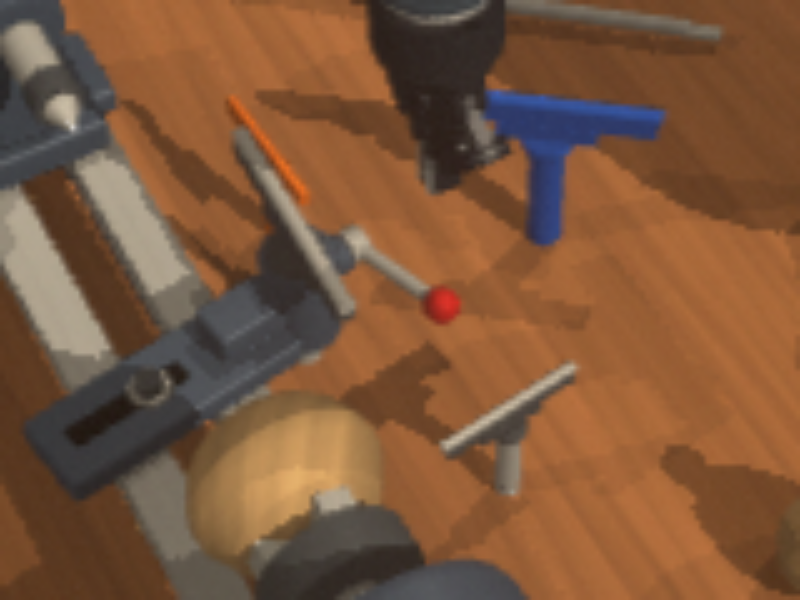

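```bash
python3 -m handwheel '[{"offset":[0,0,-0.01],"spin":20,"grip":0.6},{"offset":[-0.066,-0.074,0],"spin":90,"grip":0.6},{"offset":[-0.066,-0.074,0],"spin":90,"grip":0.6},{"offset":[-0.066,-0.074,0],"spin":90,"grip":0.6},{"offset":[-0.066,-0.074,0],"spin":90,"grip":0.6},{"offset":[-0.066,-0.074,0],"spin":90,"grip":0.6},{"offset":[-0.066,-0.074,0],"spin":90,"grip":0.6},{"offset":[-0.066,-0.074,0],"spin":90,"grip":0.6},{"offset":[-0.066,-0.074,0],"spin":90,"grip":0.6},{"offset":[-0.066,-0.074,0],"spin":90,"grip":0.6},{"offset":[-0.066,-0.074,0],"spin":90,"grip":0.6},{"offset":[-0.066,-0.074,0],"spin":90,"grip":0.6}]'
python3 - <<'E'
from h import *
W=shot("wrist","w5.png");print(tool().round(4))
for t in["rest_edge","socket_top"]: print(t,[(np.round(d["uv"],1).tolist(),round(d["confidence"],2)) for d in landmark_of(W,t)][:4])
for X in([.567,-.071,.21],[.567,-.071,.165],[.564,-.067,.165],[.5665,-.149,.21],[.5695,.007,.21]): print(X,proj(W,X))
E
```

```text
time_s: 9.2
eef_pos: [0.5659, -0.071, 0.4595]
eef_rot: [-0.0, 0.707, 0.708, -0.0]
wrist_force: [-0.6, -0.3, 0.7]
opening: 0.604
[[-1.300e-03  1.000e+00 -2.000e-04  5.659e-01]
 [ 1.000e+00  1.300e-03  1.000e-04 -7.100e-02]
 [ 1.000e-04 -2.000e-04 -1.000e+00  4.595e-01]
 [ 0.000e+00  0.000e+00  0.000e+00  1.000e+00]]
rest_edge [([278.1, 300.7], 0.96), ([321.6, 204.9], 0.93), ([221.4, 31.5], 0.78), ([80.7, 230.1], 0.7)]
socket_top []
[0.567, -0.071, 0.21] [322.65852056 206.10404155]
[0.567, -0.071, 0.165] [322.16447533 188.83127473]
[0.564, -0.067, 0.165] [318.42668541 183.99376162]
[0.5665, -0.149, 0.21] [321.61707601 306.43885637]
[0.5695, 0.007, 0.21] [327.19101153  84.65515125]
```

View pics/w5.png

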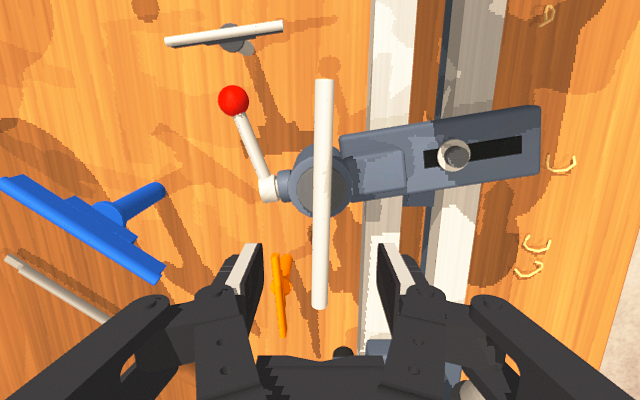

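```bash
python3 - <<'E'
from h import *
W=shot("wrist");c=W["color"].astype(int)
rows=[];
for v in list(range(95,170,5))+list(range(215,300,5)):
    r=c[v,295:350];g=(r.min(1)>165)&(r.max(1)-r.min(1)<50)
    u=np.where(g)[0]+295
    if len(u)>5: rows.append((v,u.min(),u.max(),u.mean()))
rows=np.array(rows);print(rows[::4])
P=np.array([atz(W,(m,v),.204) for v,_,_,m in rows]);k=np.polyfit(P[:,1],P[:,0],1);print("x=",k,"x at -.07:",np.polyval(k,-.07),np.degrees(np.arctan(k[0])),np.std(P[:,0]-np.polyval(k,P[:,1])))
for uv in((324.5,79),(319.5,309),(321.6,204.9)):print(atz(W,uv,.207))
T=tool();print(T[:3,3]+T[:3,2]*.15, T[:3,0])
E
```

```text
[[ 95.  315.  331.  323. ]
 [115.  314.  331.  322.5]
 [135.  314.  330.  322. ]
 [155.  314.  329.  321.5]
 [220.  313.  327.  320. ]
 [240.  312.  326.  319. ]
 [260.  312.  326.  319. ]
 [280.  312.  325.  318.5]]
x= [0.02192152 0.56707057] x at -.07: 0.5655360609375432 1.2558097204813545 0.00017324321409007193
[0.56799238 0.01042562 0.207     ]
[ 0.56499165 -0.15340173  0.207     ]
[ 0.56638622 -0.07116841  0.207     ]
[ 0.5659395  -0.07104165  0.30970762] [-9.72496242e-04  9.99999527e-01 -3.08107578e-05]
```

```bash
python3 -m handwheel '[{"offset":[0,0,0.04],"spin":1.3,"grip":0.6},{"offset":[0,0,0.08],"spin":1.3,"grip":0.6},{"offset":[0,0,0.1],"spin":1.3,"grip":0.5},{"offset":[0,0,0.107],"spin":1.3,"grip":0.4},{"offset":[0,0,0.107],"spin":1.3,"grip":0.35},{"offset":[0,0,0.107],"spin":1.3,"grip":0.3}]'
python3 - <<'E'
from h import *
W=shot("wrist","w6.png");o=ctrl.get_obs();print(tool().round(4),o["wrist_force"],o["opening"])
E
```

```text
time_s: 10.15
eef_pos: [0.5666, -0.0711, 0.3553]
eef_rot: [0.001, 0.715, 0.699, 0.001]
wrist_force: [-2.9, 1.3, 10.4]
opening: 0.299
[[ 2.160e-02  9.998e-01  2.900e-03  5.666e-01]
 [ 9.998e-01 -2.160e-02 -9.000e-04 -7.110e-02]
 [-9.000e-04  2.900e-03 -1.000e+00  3.553e-01]
 [ 0.000e+00  0.000e+00  0.000e+00  1.000e+00]] [-1.48926123  0.83443181 10.04636578] 0.2992540261392993
```

View pics/w6.png

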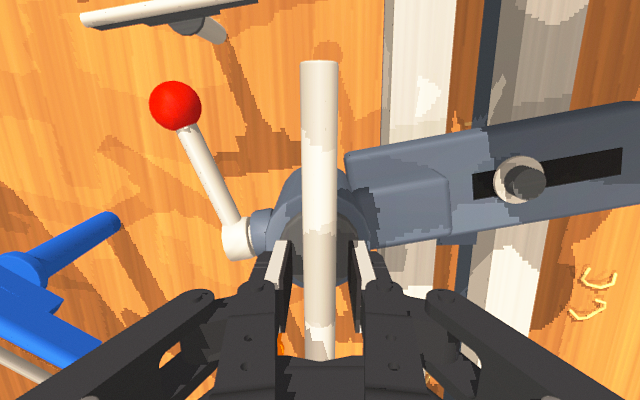

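```bash
python3 -m handwheel '[{"offset":[0,0,-0.004],"spin":0,"grip":0.3},{"offset":[0,0,-0.004],"spin":0,"grip":0.3}]'; python3 -m handwheel '[{"offset":[0,0,-0.004],"spin":0,"grip":0.3},{"offset":[0,0,-0.004],"spin":0,"grip":0.3}]'
```

```text
time_s: 10.45
eef_pos: [0.5661, -0.0711, 0.3573]
eef_rot: [0.001, 0.715, 0.699, 0.0]
wrist_force: [-0.0, -0.7, -0.8]
opening: 0.299
time_s: 10.7
eef_pos: [0.566, -0.0711, 0.3609]
eef_rot: [0.0, 0.715, 0.699, 0.0]
wrist_force: [0.1, 0.2, -0.1]
opening: 0.298
```

```bash
python3 - <<'E'
from h import *
W=shot("wrist","w7.png");Tc=np.array(W["tool_from_camera"]);K=np.array(W["camera_matrix"]);print(K[0,0])
c=W["color"][220:360,240:400];cv2.imwrite("pics/w7c.png",cv2.resize(c[:,:,::-1],None,fx=5,fy=5)[:600])
for z in(.15,.16,.173,.183):
  for x in(-.011,.011):
    for y in (-.01275,.01275):
      X=np.linalg.inv(Tc)@[x,y,z,1];u=K@[X[0],-X[1],-X[2]];print(z,x,y,(u[:2]/u[2]).round(1))
E
```

```text
339.99632708499104
0.15 -0.011 -0.01275 [290.4 307.9]
0.15 -0.011 0.01275 [353.5 307.9]
0.15 0.011 -0.01275 [289.  258.4]
0.15 0.011 0.01275 [355.1 258.4]
0.16 -0.011 -0.01275 [292.3 294.1]
0.16 -0.011 0.01275 [351.3 294.1]
0.16 0.011 -0.01275 [291.  247.4]
0.16 0.011 0.01275 [352.7 247.4]
0.173 -0.011 -0.01275 [294.4 278.7]
0.173 -0.011 0.01275 [348.8 278.7]
0.173 0.011 -0.01275 [293.4 235.2]
0.173 0.011 0.01275 [350.  235.1]
0.183 -0.011 -0.01275 [295.8 268.4]
0.183 -0.011 0.01275 [347.1 268.3]
0.183 0.011 -0.01275 [294.9 227. ]
0.183 0.011 0.01275 [348.2 227. ]
```

View pics/w7c.png

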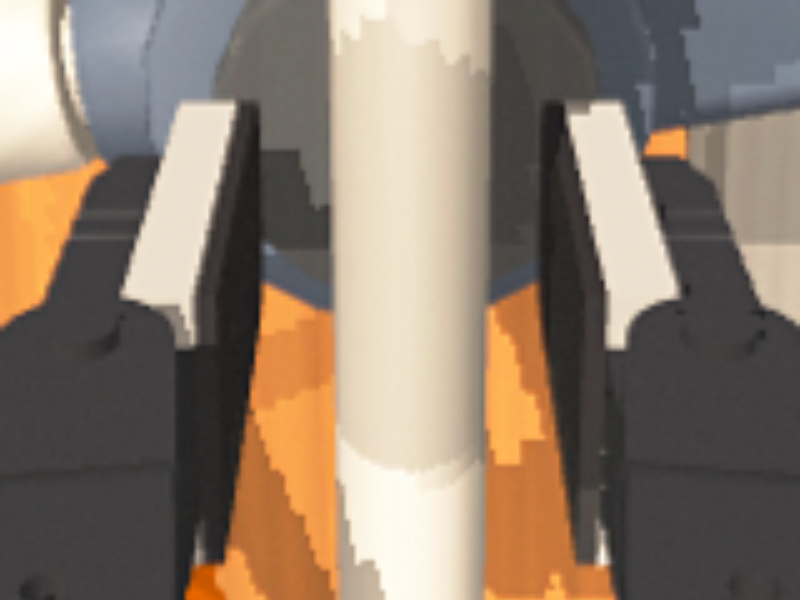

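```bash
python3 -m handwheel '[{"offset":[0,0,0],"spin":0,"grip":0.2},{"offset":[0,0,0],"spin":0,"grip":0.1},{"offset":[0,0,0],"spin":0,"grip":0},{"offset":[0,0,0],"spin":0,"grip":0},{"offset":[0,0,0],"spin":0,"grip":0},{"offset":[0,0,0],"spin":0,"grip":0}]'
python3 - <<'E'
from h import *
W=shot("wrist","w8.png");o=ctrl.get_obs();print(tool().round(4),o["wrist_force"],o["torque"],o["opening"])
E
```

```text
time_s: 11.5
eef_pos: [0.5661, -0.0711, 0.3607]
eef_rot: [0.0, 0.715, 0.699, 0.0]
wrist_force: [2.8, 0.3, -1.5]
opening: 0.127
[[ 2.200e-02  9.998e-01  6.000e-04  5.661e-01]
 [ 9.998e-01 -2.200e-02 -1.000e-04 -7.100e-02]
 [-1.000e-04  6.000e-04 -1.000e+00  3.607e-01]
 [ 0.000e+00  0.000e+00  0.000e+00  1.000e+00]] [ 4.18415289  0.11711895 -1.24701576] [-0.0606349  -0.52814179 -0.02536857] 0.12794803129652393
```

View pics/w8.png

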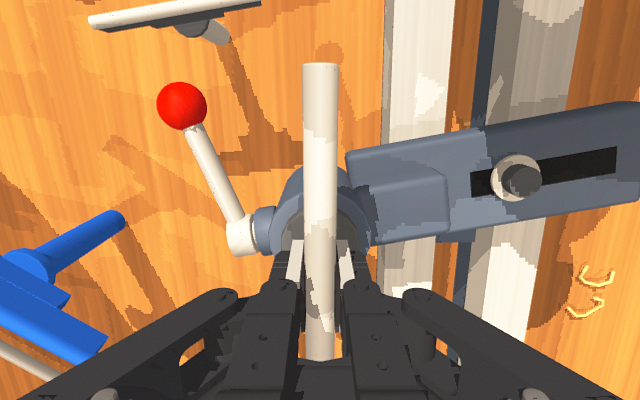

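```bash
python3 -m handwheel '[{"offset":[0,0.0005,-0.001],"spin":0,"grip":0},{"offset":[0,0.0005,-0.002],"spin":0,"grip":0},{"offset":[0,0.0005,-0.003],"spin":0,"grip":0},{"offset":[0,0.0005,-0.003],"spin":0,"grip":0}]'
python3 - <<'E'
from h import *
o=ctrl.get_obs();print(tool().round(4),o["wrist_force"],o["torque"],o["opening"])
E
```

```text
time_s: 12.05
eef_pos: [0.5662, -0.071, 0.3633]
eef_rot: [-0.001, 0.715, 0.699, -0.0]
wrist_force: [-0.8, 0.8, -6.0]
opening: 0.132
[[ 2.190e-02  9.998e-01 -1.300e-03  5.662e-01]
 [ 9.998e-01 -2.190e-02  4.000e-04 -7.100e-02]
 [ 4.000e-04 -1.300e-03 -1.000e+00  3.633e-01]
 [ 0.000e+00  0.000e+00  0.000e+00  1.000e+00]] [-0.75833281  0.78248041 -6.03115974] [-0.02534908  0.01842156  0.01682836] 0.1319403473762009
```

```bash
python3 -m handwheel '[{"offset":[0,0,-0.002],"spin":0,"grip":0},{"offset":[0,0,-0.004],"spin":0,"grip":0},{"offset":[0,0,-0.006],"spin":0,"grip":0},{"offset":[0,0,-0.008],"spin":0,"grip":0},{"offset":[0,0,-0.010],"spin":0,"grip":0},{"offset":[0,0,-0.012],"spin":0,"grip":0},{"offset":[0,0,-0.012],"spin":0,"grip":0},{"offset":[0,0,-0.012],"spin":0,"grip":0}]'
python3 - <<'E'
from h import *
o=ctrl.get_obs();print(tool().round(4),o["wrist_force"],o["torque"],o["opening"])
S=shot("scene");c=S["color"][140:260,240:400];cv2.imwrite("pics/s9.png",cv2.resize(c[:,:,::-1],None,fx=5,fy=5))
E
```

```text
time_s: 13.05
eef_pos: [0.5664, -0.071, 0.3756]
eef_rot: [-0.0, 0.715, 0.699, -0.0]
wrist_force: [-0.6, -0.4, -6.9]
opening: 0.128
[[ 2.200e-02  9.998e-01 -1.000e-04  5.664e-01]
 [ 9.998e-01 -2.200e-02  0.000e+00 -7.100e-02]
 [ 0.000e+00 -1.000e-04 -1.000e+00  3.756e-01]
 [ 0.000e+00  0.000e+00  0.000e+00  1.000e+00]] [-0.58367871 -0.41400546 -6.89020084] [-0.09800643 -0.00876172 -0.01281458] 0.12833538878775233
```

View pics/s9.png

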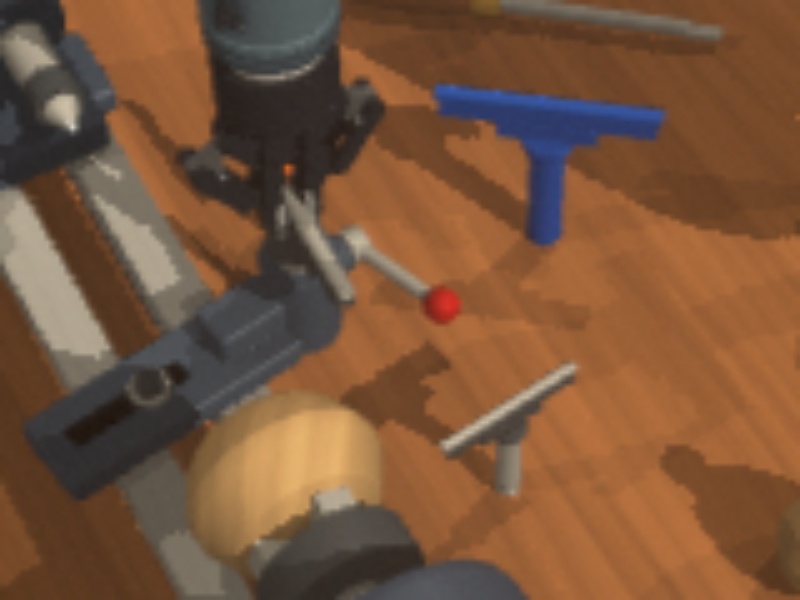

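```bash
python3 -m handwheel '[{"offset":[0,0,-0.002],"spin":0,"grip":0},{"offset":[0,0,-0.004],"spin":0,"grip":0},{"offset":[0,0,-0.006],"spin":0,"grip":0},{"offset":[0,0,-0.008],"spin":0,"grip":0},{"offset":[0,0,-0.010],"spin":0,"grip":0},{"offset":[0,0,-0.012],"spin":0,"grip":0},{"offset":[0,0,-0.014],"spin":0,"grip":0},{"offset":[0,0,-0.016],"spin":0,"grip":0},{"offset":[0,0,-0.018],"spin":0,"grip":0},{"offset":[0,0,-0.020],"spin":0,"grip":0},{"offset":[0,0,-0.022],"spin":0,"grip":0},{"offset":[0,0,-0.024],"spin":0,"grip":0},{"offset":[0,0,-0.025],"spin":0,"grip":0},{"offset":[0,0,-0.025],"spin":0,"grip":0},{"offset":[0,0,-0.025],"spin":0,"grip":0}]'
python3 - <<'E'
from h import *
o=ctrl.get_obs();print(tool().round(4),o["wrist_force"],o["torque"],o["opening"])
S=shot("scene");T=shot("top","t10.png");W=shot("wrist","w10.png");c=S["color"][140:260,240:400];cv2.imwrite("pics/s10.png",cv2.resize(c[:,:,::-1],None,fx=5,fy=5))
for n,p in(("s",S),("t",T),("w",W)):
  for t in("rest_edge","lever_ball","centre_point"):print(n,t,[(np.round(d["uv"],1).tolist(),round(d["confidence"],2)) for d in landmark_of(p,t)][:4])
for e,y in((1,.0073),(-1,-.149)):
  for z in(.24,.244,.25): print("scene end",y,z,((proj(S,[.5655+.0017*e,y,z])-[240,140])*5).round(1))
E
```

```text
time_s: 14.98
eef_pos: [0.5664, -0.071, 0.4006]
eef_rot: [-0.0, 0.715, 0.699, -0.0]
wrist_force: [-0.5, 0.0, -5.9]
opening: 0.124
[[ 2.200e-02  9.998e-01 -2.000e-04  5.664e-01]
 [ 9.998e-01 -2.200e-02  1.000e-04 -7.100e-02]
 [ 0.000e+00 -2.000e-04 -1.000e+00  4.006e-01]
 [ 0.000e+00  0.000e+00  0.000e+00  1.000e+00]] [-0.48931351  0.03812354 -5.8852773 ] [-0.05982537  0.05846855 -0.04350231] 0.12412387952554807
s rest_edge [([349.4, 158.9], 0.97), ([336.4, 221.2], 0.77), ([297.2, 171.0], 0.71)]
s lever_ball [([328.2, 199.9], 0.47)]
s centre_point [([254.0, 166.6], 0.82), ([324.9, 202.8], 0.7)]
t rest_edge [([349.7, 254.3], 0.68), ([340.3, 163.0], 0.67), ([387.0, 191.9], 0.47), ([282.5, 204.6], 0.39)]
t lever_ball [([331.7, 171.8], 0.51), ([224.2, 261.0], 0.33)]
t centre_point [([426.8, 268.4], 0.57)]
w rest_edge [([26.7, 276.0], 0.94), ([318.5, 285.1], 0.65), ([196.2, 20.8], 0.56)]
w lever_ball [([206.7, 103.6], 0.89)]
w centre_point []
scene end 0.0073 0.24 [347.1 275.6]
scene end 0.0073 0.244 [346.8 271.6]
scene end 0.0073 0.25 [346.3 265.7]
scene end -0.149 0.24 [237.1  98.1]
scene end -0.149 0.244 [236.6  94. ]
scene end -0.149 0.25 [235.8  87.8]
```

View pics/s10.png

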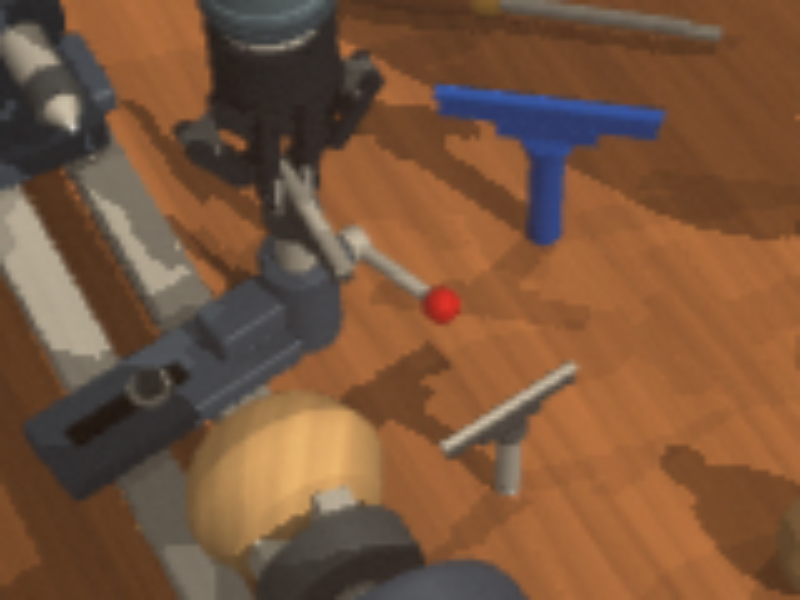

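View pics/w10.png

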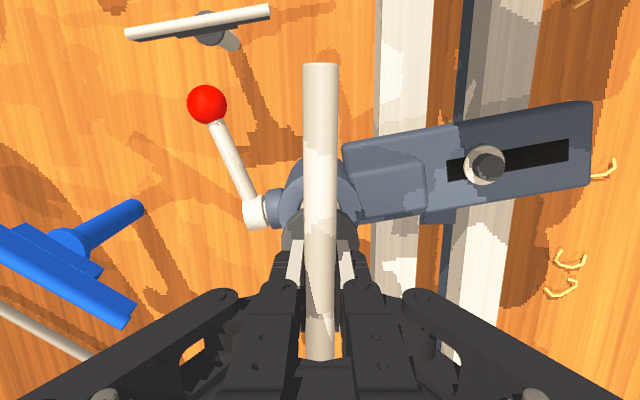

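```bash
python3 -m handwheel '[{"offset":[0,0,0],"spin":0,"grip":0},{"offset":[0,0,0],"spin":0,"grip":0},{"offset":[0,0,0],"spin":0,"grip":0}]'; python3 -c "
from bench import ctrl
print(ctrl.get_obs()['wrist_force'],ctrl.get_obs()['dq'].round(4));print(ctrl.hand_in())"
```

```text
time_s: 15.95
eef_pos: [0.5664, -0.071, 0.4007]
eef_rot: [-0.0, 0.715, 0.699, -0.0]
wrist_force: [0.1, 0.4, -6.3]
opening: 0.133
[ 0.08088276  0.38325842 -6.33661421] [-0.0011 -0.0002 -0.     -0.0004 -0.0011  0.0012]
the job is handed in; nothing more can be done
None
```

I swung the clamp lever down to level, gripped the rest by the middle of its bar, and raised it 40 mm. The job is handed in at about 16 s with the gripper still holding the rest; no verdict was reported.

**Last checks**
- **Height:** the arm rose 40.0 mm (0.3607 to 0.4007 m). That is the lift from the listed dimensions: the edge starts at 210 mm and the centre point is at 250 mm. The scene picture puts the edge at about 250 mm, and the wrist picture shows no slip in the grip.
- **Hold:** the wrist reads about 6.3 N, roughly the weight of the rest, with less than 0.5 N sideways. The rest is still and upright, and about 65 mm of the post is in the socket.
- **Lever:** its ball was measured at about 145 mm, close to the 140 mm pivot height. It looks unchanged in the last picture.
- **Gouge, tin and vase:** I never went near them, but I did not measure their positions again at the end.

**What disagreed**
- **Fingertips:** contacts came about 10 mm sooner than the stated fingertip length predicts. I therefore relied on the distance lifted, not absolute height.
- **Push on the lever's stop:** the wrist force reached about 46 N as I pushed the lever against its stop. I took this to be on the ball through the fingertips. There was also an unexplained sideways 22 N, so I cannot rule out that the gripper's body touched something.
- **First approach:** the fingers touched something, probably the rest's shoulder, with about 10 N. I raised the arm about 5 mm before closing.

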